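# Load a tin past the spring gate of a tin rack

### The job

Load the flat tuna tin into the closed bay of the tin rack using only your fingertips: press the orange gate pad down, and while you hold it down push the tin along the runners, past the two steel gate posts, until the tin is wholly behind them. Then let go so that the gate springs fully up behind the tin. Do not lift or tip the tin, and leave the garlic, the salt shaker and the taller tin where they stand.

Things in the scene. Friction and masses are not known exactly. Their poses are not given: they have to be found in the camera images.
- rack: Fixed low rack of pale wood, 263 x 110 mm, with two aluminium runners, tops 34 mm high, 26 to 47 mm either side of the centre line; side walls outside them 50 mm high; open slot 52 mm wide between them. Origin: on the worktop midway between the gate posts; z up, +x the loading direction. Open loading end at x = -155 mm. Loading bay x < 0, closed bay x > 0. The tin slides with 4 mm play to each wall.
- rack_stop (a point): Centre of the inner face of the rack's wooden end stop, at rack x = +100 mm, 47 mm above the worktop; the stop is 60 mm high and closes the far end. A tin against it has its centre at rack x = +57 mm.
- gate (a joint): Spring gate: 0 = fully up, grows as it is pressed straight down, 0.014 m = hard stop. The spring takes 1.7 N to start, 6.6 N fully down, and lifts the gate when released. Pad and posts are one rigid piece. The posts are below the runners once the joint exceeds 0.009 m; when up, the tin cannot pass. They can rise fully behind the tin once its centre is 37 mm past them.
- gate_pad (a point): Centre of the top face of the orange gate pad (44 mm wide, rack x = -150 to +14 mm, in the slot on the centre line): at rack x = -68 mm, 33 mm above the worktop when up, 19 mm when fully down. It may be pressed anywhere along its length, and a fingertip can slide along it. Moves with the gate.
- gate_post (a point): Top of the left of the two steel gate posts (8 mm diameter, at rack x = 0, y = +33 and -33 mm), one through each runner; they stand 9 mm above the runners when up. Moves with the gate.
- tuna_tin: Flat round tin, 86 mm diameter, 40 mm high, 0.16 to 0.33 kg, standing upright on the runners. Origin: centre of its underside; z up along its axis, yaw meaningless. It starts in the loading bay, centre 42 to 62 mm before the posts; against the end stop its centre is at rack x = +57 mm.
- garlic: Bystander: garlic bulb, 56 mm, on the worktop beside the rack. Origin: centre of its underside.
- salt_shaker: Bystander: glass salt shaker, 44 mm diameter, 90 mm high, beside the rack. Origin: centre of its underside.
- tomato_tin: Bystander: taller green tin, 75 mm diameter, 58 mm high, standing on the worktop beside the rack. Origin: centre of its underside.
Not all that is in view belongs to the job. Leave any pink or turquoise look-alike of the tuna_tin alone.

How it is judged:
By the outcome, as a careful person would: the job done as asked, in the order asked, and still so for the second after the job is handed in, with the robot touching nothing.
It also fails if it takes over 38 s, if anything falls off the work surface, if the arm or the gripper's body presses on something with over 40 N, if the wrist force passes 120 N, or if a joint passes its speed limit or range.

### The arm

A 7-joint arm with a two-finger parallel gripper is mounted at the origin on a cart in front of the work surface, level with it; the furniture and walls round the work are solid. World frame = base frame: x ahead of the robot, y to its left, z up, the work surface at z = 0. Lengths are in m, angles in rad, forces in N, time in s.
With the tool pointing down it reaches from about 0.425 to 0.95 m from the base axis. Payload 16.7 kg.
Tool frame: the origin (TCP) lies midway between the tips of the shut fingers; the grasp point (between the pads) lies 19 mm behind it; z points along the fingers, y is the line along which they close (so a half turn about z gives the same grasp; the last joint's range is limited). The gripper opens to 94 mm and grips with 3 to 60 N. Pads are 16 mm wide; open, the fingers measure 119 mm over their backs; the gripper's body (75 mm by 177 mm) begins 78 mm behind the grasp point.
Start: joints at [-1.349, 0.426, 0.074, 1.606, -0.034, 1.111, -0.067], TCP at [0.245, 0.629, 0.205] pointing down, gripper open.
Joint ranges: [-2.85, 2.85], [-0.5, 2.14], [-1.23, 1.37], [0.21, 2.46], [-1.02, 4.16], [0.16, 2.05], [-2.73, 2.73]. Speed limits (rad/s): [1.89, 1.89, 2.39, 2.39, 3.01, 3.01, 3.01].

### API

Orientations are given as a unit quaternion [x, y, z, w].
In Python, from rig import manip, hand, solve_ik, sensors, optics, order, look_for gives the robot as it stands. Calls block until the motion is done:
- manip.move_pose(position, orientation): joint-space move of the TCP to a pose.
- manip.move_straight(position, frame=None, v=0.15, threshold=None): straight line of the TCP; frame=None keeps the orientation; v is the mean speed in m/s. With threshold (N) it stops when the force on the tool has changed by that much, and returns True; else False.
- manip.goto_joints(angles): joint-space move.
- hand.set_gripper(opening): finger opening in m; the grip force is fixed at half the most; returns when the fingers have stopped.
- manip.hold(seconds).
- solve_ik(position, orientation): joint angles nearest the present ones, or None.
- sensors.observe(): the state.
- optics.snapshot(name): name is "side" or "top"; returns (picture, depth): 420x560x3 uint8, red, green, blue; 420x560 float32, m along the optical axis (not along the pixel's ray), 0 where there is no reading.
- optics.camera_info(name): a dict with "fov_y" (degrees; the focal length in pixels is half the picture's height over the tangent of half this angle, whatever the lens; pixels are square), "cx", "cy" (the principal point, pixels), "dist_coeffs" ([k1, k2, p1, p2, k3] as OpenCV has them; the pictures are not rectified), "cam_to_world" (4x4, takes a point from camera to world coordinates). Camera axes: x right, y down, z forward; pixel columns grow to the right and rows downward; lengths in m; the calibration is good to about 2 mm. A picture is of the moment at which its call begins. camera_info takes no time and is no camera call.
A pose or a line that the arm cannot do raises manip.IKError and nothing moves.
- order.hand_in(): hands the job in; it is judged then, once.
Trained networks look in the newest picture that a camera, given by its name, has taken for a name from the list of things; names that differ only in an ending like _2 or _b are one class to them, and where a whole thing is asked for, a point or a joint stands for the part that bears it (a point fixed in the world has none). Each returns a list of dicts, best first, with "score" (0 to 1); they miss things now and then, are a little off and sometimes report something else, mostly with a low value. They report only what shows in the picture. A call takes as long as a camera call. They do not tell look-alikes from the thing itself.
- look_for(target, camera): "centre" ([x, y, z] in m, in world coordinates, good to about 4 mm: the middle of the surface that is visible of it).
The state is a dict: "t": time; "joint_positions": joint angles; "qd": joint speeds; "tau": joint torques, N m; "position": TCP position; "eef_rot": TCP orientation; "contact_force": force on the tool from outside, world axes, zero at the start; "wrist_torque": the same for the moment, N m; "grip_width": finger opening in m; "finger_force": force on a finger pad.
Only numpy, scipy, OpenCV 4.12 (cv2) and the standard library are available. Lean on these libraries where they do the work, as an engineer would, in place of code of your own. Each camera call takes 0.05 s, during which the arm holds its last target. There are 200 camera calls.

## Working session

There is one attempt and no reset: what is moved stays moved. The work goes in short steps, each a Python script; the robot and the scene stay as the last script left them, time stands still between calls to the robot, and variables do not carry over. Pictures are saved under pics/ and viewed, at most 10 in all, crops included, and the job is handed in when it is done.

```bash
mkdir -p pics; ls
cat > h.py <<'E'
import numpy as np, cv2
from rig import manip, hand, solve_ik, sensors, optics, order, look_for
def save(n,f):
    im,d=optics.snapshot(n); cv2.imwrite('pics/'+f+'.png',im[...,::-1]); np.savez('pics/'+f+'.npz',im=im,d=d); return im,d
def world(n,d):
    c=optics.camera_info(n);H,W=d.shape;f=H/2/np.tan(np.radians(c['fov_y'])/2)
    K=np.array([[f,0,c['cx']],[0,f,c['cy']],[0,0,1]])
    u,v=np.meshgrid(np.arange(W),np.arange(H))
    p=cv2.undistortPoints(np.stack([u,v],-1).reshape(-1,1,2).astype(float),K,np.array(c['dist_coeffs'],float)).reshape(H,W,2)
    P=np.dstack([p[...,0]*d,p[...,1]*d,d]);M=np.array(c['cam_to_world'])
    return P@M[:3,:3].T+M[:3,3]
E
python3 - <<'E'
from h import *
for n in('top','side'):
    im,d=save(n,n+'0')
    for t in ['tuna_tin','gate_pad','rack','rack_stop','gate_post','garlic','salt_shaker','tomato_tin']:
        try: print(n,t,[(np.round(r['centre'],3).tolist(),round(r['score'],2)) for r in look_for(t,n)])
        except Exception as e: print(n,t,e)
    print(np.round(optics.camera_info(n)['cam_to_world'],3).tolist())
s=sensors.observe();print(s['t'],s['position'],s['eef_rot'],s['grip_width'])
E
```

```text
pics
top tuna_tin [([0.544, -0.158, 0.037], 0.86), ([0.498, 0.024, 0.069], 0.81), ([0.538, -0.327, 0.041], 0.8), ([0.441, -0.227, 0.036], 0.55)]
top gate_pad [([0.449, -0.004, 0.036], 0.81)]
top rack [([0.548, 0.056, 0.032], 0.62)]
top rack_stop [([0.547, 0.055, 0.033], 0.9)]
top gate_post [([0.453, -0.004, 0.032], 0.85)]
top garlic [([0.433, 0.137, 0.036], 0.72)]
top salt_shaker [([0.5, 0.026, 0.07], 0.74), ([0.629, -0.054, 0.082], 0.53)]
top tomato_tin [([0.528, 0.207, 0.055], 0.89)]
[[0.017, -0.998, 0.059, 0.525], [-1.0, -0.017, 0.005, -0.038], [-0.004, -0.059, -0.998, 0.906], [0.0, 0.0, 0.0, 1.0]]
side tuna_tin [([0.442, -0.236, 0.038], 0.89), ([0.53, -0.346, 0.035], 0.88), ([0.541, -0.176, 0.035], 0.73)]
side gate_pad [([0.444, -0.014, 0.034], 0.9), ([0.626, -0.068, 0.047], 0.21)]
side rack [([0.515, 0.009, 0.034], 0.89), ([0.438, -0.01, 0.033], 0.71)]
side rack_stop [([0.515, 0.016, 0.03], 0.93)]
side gate_post [([0.441, -0.012, 0.033], 0.6)]
side garlic [([0.433, 0.124, 0.03], 0.62), ([0.52, 0.194, 0.051], 0.53)]
side salt_shaker [([0.626, -0.071, 0.046], 0.96)]
side tomato_tin [([0.517, 0.194, 0.05], 0.64)]
[[0.952, -0.134, 0.275, 0.277], [-0.305, -0.484, 0.82, -0.949], [0.024, -0.865, -0.501, 0.634], [0.0, 0.0, 0.0, 1.0]]
0.9 [0.24523161 0.62885084 0.20547149] [ 1.84843502e-01  9.82767968e-01 -1.48119857e-05 -4.79580926e-06] 0.09411634636241589
```

View pics/top0.png

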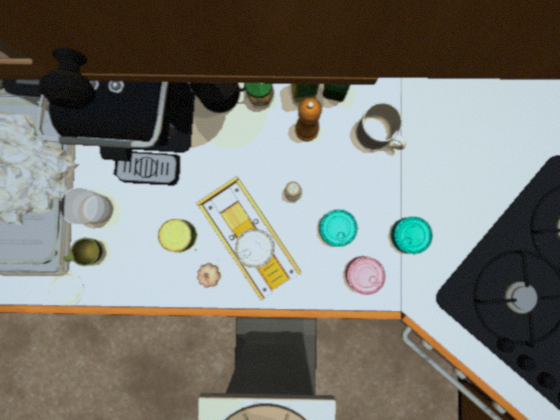

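View pics/side0.png

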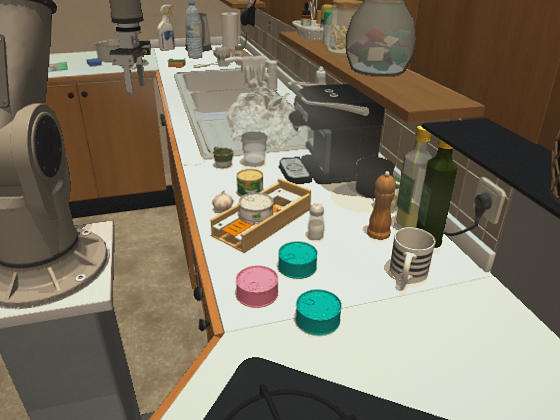

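Candidates for the tuna tin (top picture): silver (254,247), turquoise (338,228) and (412,235), pink (366,275). The silver one fits because it stands on the rack runners. I'll confirm it, and the rack direction, in an enlarged crop.

Run:
```python
from h import *
z=np.load('pics/top0.npz');im,d=z['im'],z['d']
c=cv2.resize(im[165:310,180:320],None,fx=4,fy=4,interpolation=cv2.INTER_CUBIC);cv2.imwrite('pics/crop.png',c[...,::-1])
P=world('top',d)
def q(u,v):print((u,v),np.round(P[v,u],3))
# orange pixels
hsv=cv2.cvtColor(im,cv2.COLOR_RGB2HSV)
m=(hsv[...,0]>8)&(hsv[...,0]<28)&(hsv[...,1]>150)&(hsv[...,2]>120)
m[:165]=0;m[305:]=0;m[:,:195]=0;m[:,310:]=0
n,l,s,ce=cv2.connectedComponentsWithStats(m.astype(np.uint8))
for i in range(1,n):
    if s[i,4]>15: print(s[i],ce[i].round(1),np.median(P[l==i],0).round(3),np.mean(im[l==i],0).round())
```

```text
[233 220  22  16 155] [242.9 227.1] [0.547 0.06  0.032] [203. 173.  49.]
[259 256  29  33 491] [273.2 273.2] [ 0.443 -0.011  0.032] [197. 169.  50.]
```

View pics/crop.png

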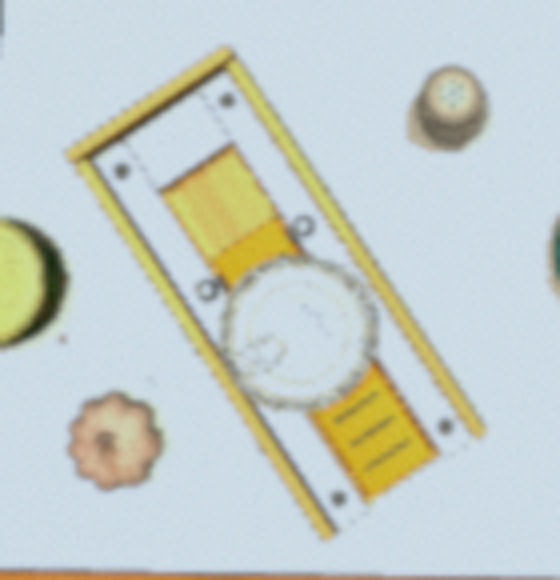

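The silver tin in the rack is the tuna tin. In the crop it is at (300,333), the posts are at (207,290) and (303,226), the stop is at upper left, and the open loading end is at lower right. Next I'll fit the rack pose and check reach.

```bash
cat >> h.py <<'E'
def ray(n,u,v,z):
    c=optics.camera_info(n);f=210/np.tan(np.radians(c['fov_y'])/2)
    K=np.array([[f,0,c['cx']],[0,f,c['cy']],[0,0,1]]);M=np.array(c['cam_to_world'])
    p=cv2.undistortPoints(np.array([[[u,v]]],float),K,np.array(c['dist_coeffs'],float))[0,0]
    r=M[:3,:3]@np.array([*p,1]);return M[:3,3]+r*(z-M[2,3])/r[2]
E
python3 - <<'E'
from h import *
from scipy.spatial.transform import Rotation as R
pts=[((207,290),.043,(0,33)),((303,226),.043,(0,-33)),((330,537),.05,(-155,53)),((481,430),.05,(-155,-53)),((70,155),.06,(108,55)),((229,47),.06,(108,-55))]
c=lambda p,z:ray('top',180+(p[0]+.5)/4-.5,165+(p[1]+.5)/4-.5,z)[:2]
A=np.array([c(p,z) for p,z,_ in pts]);B=np.array([b for *_,b in pts])/1000
a0,b0=A.mean(0),B.mean(0);H=(B-b0).T@(A-a0)
th=np.arctan2(H[0,1]-H[1,0],H[0,0]+H[1,1]);Rm=np.array([[np.cos(th),-np.sin(th)],[np.sin(th),np.cos(th)]])
o=a0-Rm@b0
print('yaw',np.degrees(th),'o',o,'res mm',((A-(B@Rm.T+o))*1000).round(1).tolist())
t=c((300,333),.074);print('tin',t,'rack',(Rm.T@(t-o)*1000).round(1))
z=np.load('pics/top0.npz');P=world('top',z['d']);m=(P[...,2]>.066)&(P[...,2]<.082)&(np.hypot(*(P[...,:2]-t).transpose(2,0,1))<.06)
ys=P[m][:,:2];print('tin depth',(Rm.T@((ys.min(0)+ys.max(0))/2-o)*1000).round(1),np.median(P[m][:,2]))
np.savez('rack.npz',o=o,th=th)
for x in(-.135,-.125,-.12,-.02,0):
    p=o+Rm@[x,0]
    for k in (0,np.pi):
        q=(R.from_euler('z',th+k)*R.from_euler('x',np.pi)).as_quat()
        j=solve_ik([*p,.019],q);print(x,p.round(3),np.hypot(*p).round(3),None if j is None else np.round(j,2))
E
```

```text
yaw 35.0051331443371 o [0.54202279 0.05717908] res mm [[0.1, 0.3], [-0.6, 0.8], [2.6, -0.1], [2.3, 3.6], [-1.8, -3.7], [-2.7, -0.9]]
tin [0.50073662 0.02880224] rack [-50.1   0.4]
tin depth [-49.4   1.7] 0.07019608413414691
-0.135 [ 0.431 -0.02 ] 0.432 [-0.78  0.46  0.83  2.32 -0.62  0.59 -0.43]
-0.135 [ 0.431 -0.02 ] 0.432 [-0.4   0.34  0.35  2.3  -0.23  0.53  2.31]
-0.125 [ 0.44  -0.015] 0.44 [-0.75  0.45  0.78  2.3  -0.58  0.59 -0.49]
-0.125 [ 0.44  -0.015] 0.44 [-0.41  0.35  0.34  2.28 -0.23  0.54  2.3 ]
-0.12 [ 0.444 -0.012] 0.444 [-0.74  0.44  0.75  2.29 -0.56  0.59 -0.52]
-0.12 [ 0.444 -0.012] 0.444 [-0.41  0.36  0.34  2.28 -0.23  0.54  2.29]
-0.02 [0.526 0.046] 0.528 [-0.7   0.52  0.62  2.11 -0.49  0.66 -0.7 ]
-0.02 [0.526 0.046] 0.528 [-0.38  0.45  0.2   2.09 -0.15  0.62  2.11]
0 [0.542 0.057] 0.545 [-0.72  0.55  0.63  2.07 -0.51  0.68 -0.71]
0 [0.542 0.057] 0.545 [-0.37  0.47  0.18  2.05 -0.14  0.63  2.08]
```

```bash
cat >> h.py <<'E'
from scipy.spatial.transform import Rotation as R
try:
    _r=np.load('rack.npz');o=_r['o'];th=float(_r['th']);Rm=np.array([[np.cos(th),-np.sin(th)],[np.sin(th),np.cos(th)]])
    Q=(R.from_euler('z',th)*R.from_euler('x',np.pi)).as_quat()
except FileNotFoundError: pass
def W(x,z,y=0): return [*(o+Rm@[x,y]),z]
def st(tag):
    s=sensors.observe();p=np.array(s['position']);f=np.array(s['contact_force'])
    print(tag,round(s['t'],2),'rack',((Rm.T@(p[:2]-o))*1000).round(1),'z',round(p[2]*1000,1),'F rack',(Rm.T@f[:2]).round(1),f[2].round(1),'w',round(s['grip_width'],4))
E
python3 - <<'E'
from h import *
hand.set_gripper(0.0)
manip.move_pose(W(-.123,.18),Q);st('above')
manip.move_straight(W(-.123,.06),v=.12);st('near')
print(manip.move_straight(W(-.123,.030),v=.03,threshold=4));st('touch')
save('top','touch');save('side','touchs')
im=[np.load(f'pics/{n}.npz')['im'] for n in('touch','touchs')]
a=cv2.resize(im[0][165:310,180:320],(400,414));b=cv2.resize(im[1][150:270,190:350],(400,300))
c=np.zeros((414,800,3),np.uint8);c[:,:400]=a;c[:300,400:]=b;cv2.imwrite('pics/c2.png',c[...,::-1])
E
```

```text
above 4.71 rack [-122.4    0.4] z 180.1 F rack [ 0.2 -0.2] -0.1 w 0.0003
near 5.86 rack [-122.7   -0.2] z 60.4 F rack [-0.6 -0.5] 0.3 w 0.0008
False
touch 7.01 rack [-123.1    0. ] z 30.1 F rack [-1.   0.6] 2.2 w 0.0005
```

View pics/c2.png

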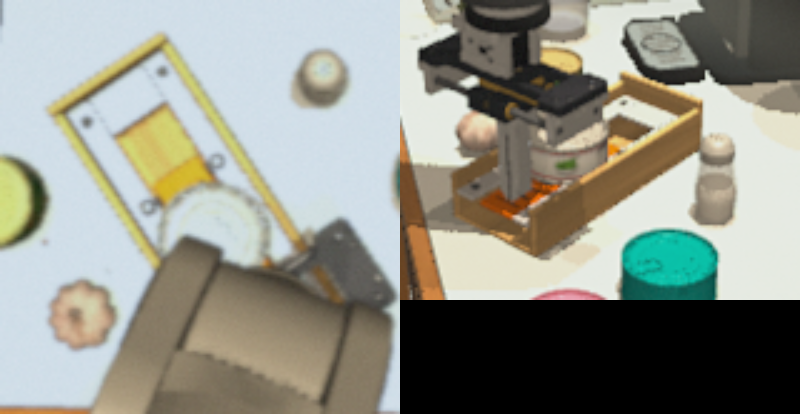

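The fingertips rest on the orange pad behind the tin (right half, about (515,195)), and the tin is undisturbed. Next I'll press to the hard stop and slide.

Run:
```python
from h import *
print(manip.move_straight(W(-.123,.016),v=.02,threshold=8));st('down')
z=sensors.observe()['position'][2]
z=min(max(z,.0175),.021)
manip.move_straight(W(-.105,z),v=.04);st('s1')
print(manip.move_straight(W(-.040,z),v=.04,threshold=20));st('s2')
```

```text
True
down 7.67 rack [-123.1   -0. ] z 18.7 F rack [-4.2  3.7] 21.3 w 0.0004
s1 8.29 rack [-107.5   -0.4] z 18.5 F rack [-19.9  -1.1] 33.0 w 0.0
True
s2 8.88 rack [-98.8  -0.6] z 18.7 F rack [-3.8  3.8] 26.1 w 0.0007
```

Run:
```python
from h import *
z=.0203
p=sensors.observe()['position'];x=(Rm.T@(np.array(p[:2])-o))[0]
manip.move_straight(W(x,z),v=.02);st('ease')
for X in(-.07,-.035):
    print(manip.move_straight(W(X,z),v=.04,threshold=25));st(X)
im,_=save('top','mid');cv2.imwrite('pics/c3.png',cv2.resize(im[165:310,180:320],None,fx=3,fy=3)[...,::-1])
im,_=save('side','mids');cv2.imwrite('pics/c3s.png',cv2.resize(im[150:270,190:350],None,fx=4,fy=4)[...,::-1])
```

```text
ease 9.13 rack [-98.7  -0.4] z 20.3 F rack [-2.7 -1.3] 7.4 w 0.0005
False
-0.07 10.0 rack [-70.6  -0.1] z 19.9 F rack [-5.2  0.5] 7.1 w 0.0006
False
-0.035 11.03 rack [-35.7  -0.2] z 19.9 F rack [-5.7 -1.3] 6.5 w 0.0005
```

View pics/c3s.png

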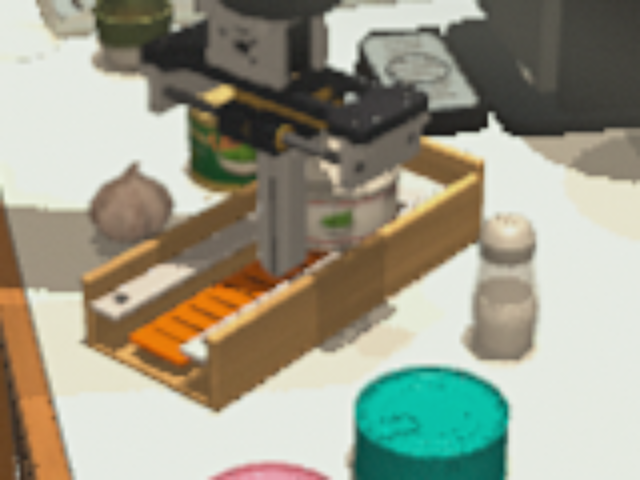

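The tin (340,200) is upright and sliding with the pad down, and the bystanders are undisturbed. I'll finish the push, back off slightly, and lift.

Run:
```python
from h import *
z=.0203
print(manip.move_straight(W(-.003,z),v=.04,threshold=15));st('pushed')
manip.move_straight(W(-.015,z),v=.04);st('back')
manip.move_straight(W(-.015,.05),v=.05);st('up')
manip.move_straight(W(-.02,.16),v=.15)
manip.move_pose([.30,-.32,.25],Q) if solve_ik([.30,-.32,.25],Q) is not None else print('noik')
st('away')
im,d=save('top','end');cv2.imwrite('pics/c4.png',cv2.resize(im[165:310,180:320],None,fx=4,fy=4)[...,::-1])
im,_=save('side','ends');cv2.imwrite('pics/c4s.png',cv2.resize(im[150:270,190:350],None,fx=4,fy=4)[...,::-1])
```

```text
False
pushed 12.07 rack [-3.7 -0.2] z 19.9 F rack [-5.9  0. ] 7.0 w 0.0003
back 12.53 rack [-14.2  -0.5] z 20.4 F rack [-1.4 -0.4] 6.8 w 0.0003
up 13.27 rack [-15.1   0.3] z 49.9 F rack [ 0.7 -0.3] 0.2 w 0.0006
away 15.77 rack [-413.5 -170. ] z 250.0 F rack [ 0.1 -0.5] -0.0 w 0.0007
```

View pics/c4.png

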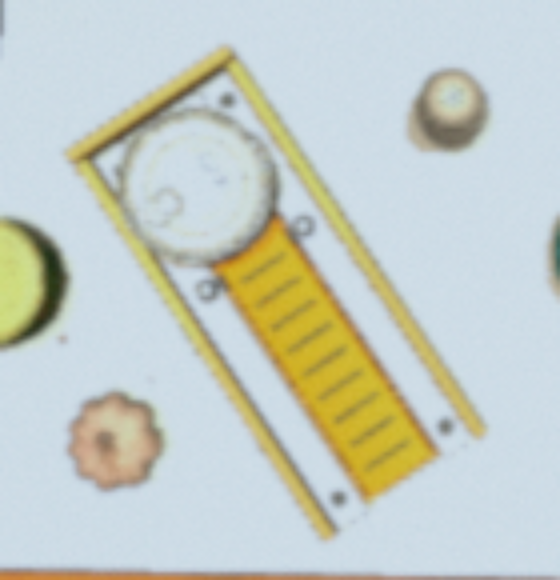

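View pics/c4s.png

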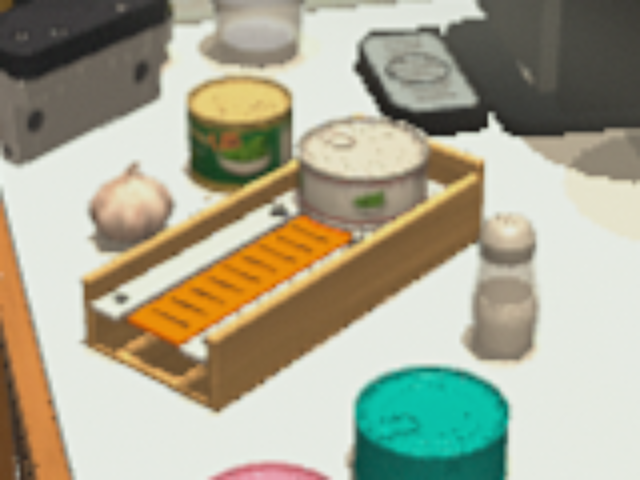

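The tin (200,187) is wholly behind the posts, which sit at the same pixels as when the gate was up: (207,290) and (303,226). The bystanders are unmoved. I'll check the pad height and hand in.

Run:
```python
from h import *
P=[world('top',np.load(f'pics/{n}.npz')['d']) for n in('top0','end')]
h=[np.median(p[270:280,270:277,2]) for p in P];print('pad z',h)
t=ray('top',180+200.5/4-.5,165+187.5/4-.5,.074)[:2];x=Rm.T@(t-o);print('tin',x)
if abs(h[0]-h[1])<.002 and x[0]>.038: print(order.hand_in())
```

```text
pad z [np.float64(0.03252573886660204), np.float64(0.03245471155935942)]
tin [0.0469042  0.00155546]
the job is handed in; nothing more can be done
None
```

The tuna tin is in the closed bay, about 47 mm past the posts, with the gate fully up behind it and the bystanders unmoved; the job is handed in, about 16 s into the 38 s limit.

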